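# Load the photometer and hold its ratchet lever on the fourth click

### The job

Read the sample with the fourth filter: take the short capped vial, stand it fully down in the photometer's sample well and let go of it, and only then move the ratchet lever by its post four clicks on from its rest stop, without running on to the fifth. A spring sends the lever back as soon as it is let go, so finish still holding the post steady on the fourth click with the gripper; leave the two taller vials where they stand.

Things in the scene. Friction and masses are not known exactly. Their poses are not given: they have to be found in the camera images.
- short_vial: the sample: an upright amber glass vial with a white screw cap, 24 mm in diameter all the way up and 70 mm tall (cap: the top 20 mm), about 45 g. The only short one of three like vials. Origin at the centre of its underside, z up.
- tall_vial_a: another vial of the same glass and cap, 24 mm in diameter, 100 mm tall, to be left alone. Origin at the centre of its underside.
- tall_vial_b: a second 100 mm tall vial like tall_vial_a, to be left alone. Origin at the centre of its underside.
- photometer: light grey bench instrument fixed to the table, 220 mm deep (its x) by 320 mm wide (its y), flat top 70 mm above the table. At yaw 0 its x axis points away from the robot; z up; origin at the centre of its underside. Sample well in its top at the left (+y), lever at the right. In its x, y the lever's post is at (-7, -6) mm at rest, (-23, -74) mm at the fourth click, (-6, -105) mm at the end stop.
- well_floor (a point): centre of the floor of the round sample well (steel rim ring), which is 28 mm in diameter, 36 mm deep, with its mouth 70 mm above the table. At (0, 100) mm in the photometer's x, y, 34 mm above the table. A seated vial stands 34 mm out of the top.
- lever_pivot (a point): point on the lever's vertical axis at the height of the photometer's top, 70 mm above the table, at (50, -55) mm in the photometer's x, y. A steel hub, 36 mm in diameter and 21 mm high, surrounds it. Seven black marks on the top, 89 to 105 mm from this axis, show the rest stop and clicks 1 to 6.
- lever_post (a point): upright round black post, 16 mm in diameter, at the end of the steel lever arm, 75 mm from the pivot axis; pinch it from above or push it. This point lies on its axis, 8 mm above the photometer's top; it rises to 62 mm above that top, the 14 mm wide arm to 16 mm above it. Resistance at the post has a ripple of about 2 N: after each click it rises, then falls; on a click it is midway, rising.
- lever (a joint): angle of the ratchet lever in rad, 0 at its rest stop, growing anticlockwise seen from above (the arm points towards the robot; the post travels left to right, away from the well). One click every 0.24 rad (18 mm at the post): first 0.24, fourth 0.96, end stop 1.44. Its spring always pushes the post back to rest, with 3 N there, growing evenly to 5 N at the fourth click.
Things that resemble listed ones, but are neither listed nor needed, are in the scene too. What is shaped like the short_vial but green is not meant.

How it is judged:
On the way, in this order (a step that is already met when the one before it is completed fails the run):
1. the short vial stands fully down in the well, let go, with the lever still at rest (horizontal distance between short_vial and well_floor below 0.006 m and z of short_vial in the frame of well_floor below 0.005 m and angle between short_vial's own z axis and vertical below 0.2 rad and contact force between the fingers and short_vial below 0.1 N and value of joint lever below 0.12 rad), for 0.2 s.
2. the lever is held on the fourth click by the fingers (value of joint lever between 0.87 and 1.05 rad and contact force between the fingers and lever above 1 N), for 0.3 s.
At the end, for the whole second after the job is handed in: The program finishes with the fingers still holding the lever post (contact force over 1 N) and the lever steady within 0.09 rad of the fourth click (0.87 to 1.05 rad), while the short vial stands in the well, upright (within 0.2 rad), within 6 mm of its centre and 5 mm of its floor (all of step 2 and velocity of joint lever between -0.1 and 0.1 rad/s and horizontal distance between short_vial and well_floor below 0.006 m and z of short_vial in the frame of well_floor below 0.005 m and angle between short_vial's own z axis and vertical below 0.2 rad); the arm keeps its last pose, push and grip.
It fails at once if the lever ran on to the fifth click (value of joint lever above 1.14 rad).
It fails at once if a taller vial was moved (over 30 mm) or knocked over (distance of any of tall_vial_a, tall_vial_b from where it was at the start of the episode above 0.03 m or angle between any of tall_vial_a, tall_vial_b's own z axis and vertical above 0.5 rad).
It also fails if it takes over 58 s, if anything falls off the work surface, if the arm or the gripper's body presses on something with over 40 N, if the wrist force passes 120 N, or if a joint passes its speed limit or range.

### The arm

A 6-joint arm with a two-finger parallel gripper is mounted at the origin on the work surface. World frame = base frame: x ahead of the robot, y to its left, z up, the work surface at z = 0. Lengths are in m, angles in rad, forces in N, time in s.
With the tool pointing down it reaches from about 0.35 to 0.875 m from the base axis. Payload 15.5 kg.
Tool frame: the origin (TCP) lies midway between the tips of the shut fingers; the grasp point (between the pads) lies 19 mm behind it; x points along the fingers, z is the direction in which the jaws open and shut, and the axes are right-handed (so a half turn about x gives the same grasp; the last joint's range is limited). The gripper opens to 85 mm and grips with 20 to 120 N. Pads are 22 mm wide; open, the fingers measure 114 mm over their backs; the gripper's body (76 mm by 85 mm) begins 54 mm behind the grasp point. The pads swing forward as they close: fully open they stand 13 mm farther back than shut.
Start: joints at [1.236, 0.494, 1.345, -0, 1.302, -0.096], TCP at [0.148, 0.607, 0.201] pointing down, gripper open.
Joint ranges: [-2.91, 2.91], [-0.82, 2.16], [0.22, 2.67], [-1.22, 4.37], [0.12, 2.79], [-3.08, 3.08]. Speed limits (rad/s): [1.89, 1.89, 2.57, 3.01, 3.01, 3.01].

### API

Orientations are given as a unit quaternion [x, y, z, w].
In Python, from station import telemetry, optics, bot gives the robot as it stands.
- The arm moves only by the tool step_arm, never from a script. Its argument "targets" is a list of rows, each an object with "delta_pos": the shift along the world's x, y, z in cm, a list of three; "dr": the turn, a rotation vector about the world's x, y, z in rad, a list of three; "hand": the finger opening in cm, from 0 to 8.54. A call has exactly 8 rows; each row shifts and turns the commanded pose from where the row before left it; what a row does not reach is not made up. A row lasts 1/12 s, in which the tool goes at most 41.7 mm and 7.16 degrees, less where a joint would pass 70% of its speed; a pose out of reach is approached as far as the arm can. A call is refused whole if a number of a shift passes 4.17 or a number of a turn 0.125, either way. A call with a gripper value outside its range is refused whole. The fingers move at their own pace and stop on an object; the grip force is fixed at half the most. Time passes only in rows, so rows that do not move let the fingers close, or fill a call up. It gives the time, the measured TCP pose, the force and the opening at its end, in the units of the state.
- telemetry.get_obs(): the state, without advancing time (a new reading comes with each control period).
- optics.snapshot(name): name is "scene" or "side" or "wrist"; returns the picture (480x640x3 uint8, red, green, blue); there is no depth.
- optics.get_calibration(name): a dict with "fx", "fy", "cx", "cy" (pixels), "extrinsics" (4x4, takes a point from world to camera coordinates). Camera axes: x right, y down, z forward; pixel columns grow to the right and rows downward; lengths in m; the calibration is good to about 2 mm. A picture is of the moment at which its call begins: read the wrist's pose just before it. get_calibration takes no time and is no camera call; for the wrist camera it gives the pose at the moment of the call.
- bot.finish_job(): hands the job in, once; it reports no verdict.
The state is a dict: "clock": time; "joints": joint angles; "joint_velocities": joint speeds; "effort": joint torques, N m; "position": TCP position; "tcp_rot": TCP orientation; "force": force on the tool from outside, world axes, zero at the start; "torque": the same for the moment, N m; "grip_width": finger opening in m.
Only numpy, scipy, OpenCV 4.12 (cv2) and the standard library are available. Lean on these libraries where they do the work, as an engineer would, in place of code of your own. Each camera call takes 0.05 s, during which the arm holds its last target.

## Working session

There is one attempt and no reset: what is moved stays moved. The work goes in short steps, Python scripts to look and compute and a tool call to move; the robot and the scene stay as the last step left them, time stands still between calls to the robot, and variables do not carry over. Pictures are saved under pics/ and viewed, and the job is handed in when it is done.

Besides the shell and the picture viewer there is one more tool, called after "Request:" by a JSON object that holds its "fn" and its "kwargs", one argument or row to a line. step_arm: Moves the arm, as the interface text tells. Its arguments: {"type":"object","properties":{"targets":{"type":"array","items":{"type":"object","properties":{"delta_pos":{"type":"array","items":{"type":"number"}},"dr":{"type":"array","items":{"type":"number"}},"hand":{"type":"number"}}}}},"required":["targets"]}

```bash
ls; mkdir -p pics
python3 - <<'E'
from station import telemetry, optics, bot
import cv2
o=telemetry.get_obs(); print(o)
for n in("scene","side","wrist"):
    c=optics.get_calibration(n); print(n,c)
    cv2.imwrite(f"pics/{n}0.png",optics.snapshot(n)[:,:,::-1])
E
```

```text
pics
{'clock': 0.0, 'joints': array([ 1.23553644e+00,  4.94191179e-01,  1.34615402e+00,  2.15405344e-05,
        1.30249783e+00, -9.55222444e-02]), 'joint_velocities': array([-0.00030344, -0.00086637,  0.00172474, -0.00250313, -0.00024811,
        0.00129328]), 'effort': array([ 4.76088724e-05, -8.82168603e+01, -3.83858407e+01, -1.93226319e-04,
        1.02826909e-02,  7.69186545e-05]), 'position': array([0.14827261, 0.60673632, 0.20018755]), 'tcp_rot': array([-0.43685188,  0.55658043,  0.43638713,  0.55582815]), 'force': array([-0.95552375, -0.0851225 , -1.07690993]), 'torque': array([0.0325011 , 0.02263822, 0.03100098]), 'grip_width': 0.08549689092277518}
scene {'fx': 458.1255717852203, 'fy': 458.1255717852203, 'cx': 315.2065282323439, 'cy': 236.25091304424095, 'extrinsics': array([[-0.36838634,  0.92944491,  0.02058324,  0.11509854],
       [ 0.71018453,  0.29563201, -0.63893634, -0.37252211],
       [-0.59994119, -0.22075752, -0.76898419,  1.18484041],
       [ 0.        ,  0.        ,  0.        ,  1.        ]])}
side {'fx': 438.2922693485282, 'fy': 438.2922693485282, 'cx': 328.6520721002468, 'cy': 247.26325771723492, 'extrinsics': array([[ 0.84280325, -0.53821837, -0.00191502, -0.4158164 ],
       [-0.29117501, -0.4529566 , -0.84264312,  0.26630932],
       [ 0.45265859,  0.71073997, -0.53846904,  0.40800511],
       [ 0.        ,  0.        ,  0.        ,  1.        ]])}
wrist {'fx': 343.8648624406885, 'fy': 343.8648624406885, 'cx': 319.64150430551666, 'cy': 234.63752540147746, 'extrinsics': array([[ 2.36735457e-01,  9.71574019e-01, -4.99642342e-04,
        -6.24567054e-01],
       [ 9.19290842e-01, -2.23829561e-01,  3.23735502e-01,
        -4.11538493e-02],
       [ 3.14421168e-01, -7.70989888e-02, -9.46147491e-01,
         3.80826812e-01],
       [ 0.00000000e+00,  0.00000000e+00,  0.00000000e+00,
         1.00000000e+00]])}
```

View pics/scene0.png

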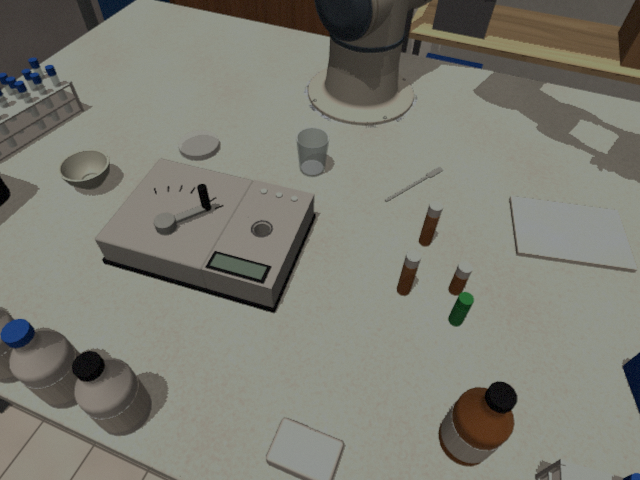

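View pics/side0.png

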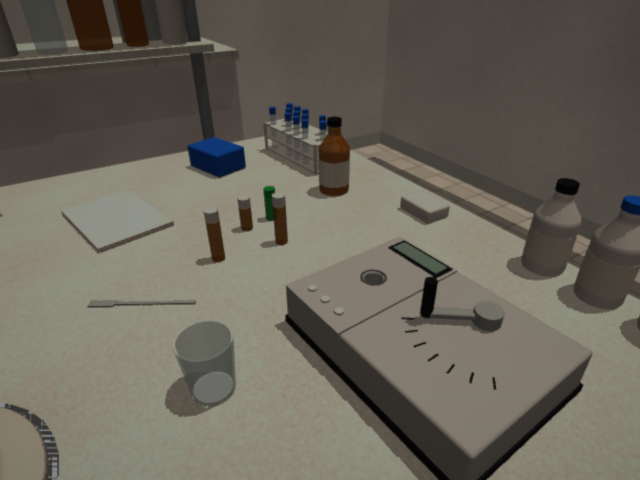

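View pics/wrist0.png

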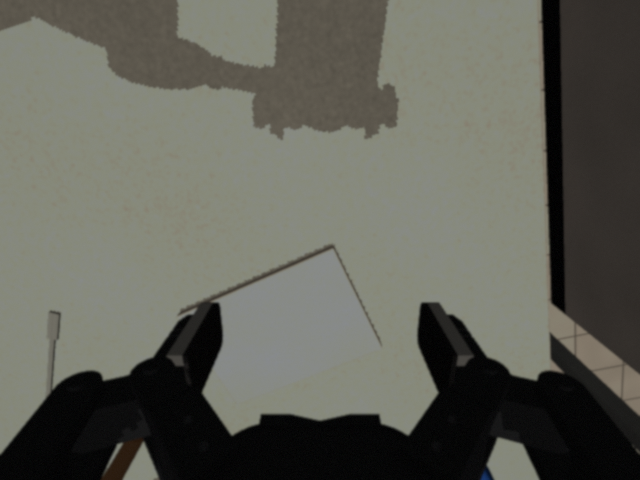

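Scene picture: the candidates are amber vials at (459,279), (429,225) and (408,274), plus a green one at (461,309). In the side view they are at (245,213), (215,235), (280,220) and (270,203). The short amber one is scene (459,279) / side (245,213). The photometer well is at scene (262,229) / side (373,277), and the post is at scene (204,196). I'll check the choice in a close crop and measure.

```bash
cat > h.py <<'E'
import numpy as np, cv2
from station import telemetry, optics, bot
def cal(n):
    c=optics.get_calibration(n); K=np.array([[c['fx'],0,c['cx']],[0,c['fy'],c['cy']],[0,0,1]]); return K,np.array(c['extrinsics'])
def ray(n,p):
    K,E=cal(n); d=E[:3,:3].T@np.linalg.solve(K,[p[0],p[1],1]); return -E[:3,:3].T@E[:3,3],d
def plane(n,p,z):
    o,d=ray(n,p); return (o+d*(z-o[2])/d[2])
def proj(n,X):
    K,E=cal(n); q=K@(E[:3,:3]@np.array(X)+E[:3,3]); return q[:2]/q[2]
def tri(ps):
    A=np.zeros((3,3));b=np.zeros(3)
    for n,p in ps:
        o,d=ray(n,p); d/=np.linalg.norm(d); M=np.eye(3)-np.outer(d,d); A+=M;b+=M@o
    return np.linalg.solve(A,b)
E
python3 - <<'E'
import cv2,numpy as np
a=cv2.imread('pics/scene0.png');b=cv2.imread('pics/side0.png')
def crop(i,x0,y0,w,h,s): return cv2.resize(i[y0:y0+h,x0:x0+w],None,fx=s,fy=s,interpolation=cv2.INTER_NEAREST)
cv2.imwrite('pics/c1.png',np.hstack([crop(a,390,195,100,140,4),crop(b,195,175,100,140,4)]))
cv2.imwrite('pics/c2.png',np.vstack([crop(a,140,160,180,75,4),crop(b,350,235,180,75,4)]))
for n,i,r in(('sc',a,(390,195,110,140)),('si',b,(195,175,100,100))):
    x0,y0,w,h=r; hsv=cv2.cvtColor(i,cv2.COLOR_BGR2HSV)[y0:y0+h,x0:x0+w]
    for nm,lo,hi in(('amber',(3,130,40),(18,255,255)),('green',(45,120,30),(80,255,255))):
        m=cv2.inRange(hsv,lo,hi); k,l,s,c=cv2.connectedComponentsWithStats(m)
        for j in range(1,k):
            if s[j,4]>40: print(n,nm,s[j]+[x0,y0,0,0,0],c[j]+[x0,y0])
E
```

```text
sc amber [419 215  20  30 329] [427.74772036 230.15805471]
sc amber [397 265  20  30 342] [405.67836257 280.15497076]
sc amber [449 275  17  20 212] [456.43867925 285.21226415]
sc green [449 292  24  34 460] [460.4673913  308.28478261]
si amber [240 208  12  23 219] [245.59817352 219.01826484]
si amber [275 207  12  38 363] [280.50964187 226.12672176]
si amber [207 222  17  40 459] [215.47930283 241.52505447]
si green [264 186  10  34 229] [268.75982533 201.79039301]
```

View pics/c1.png

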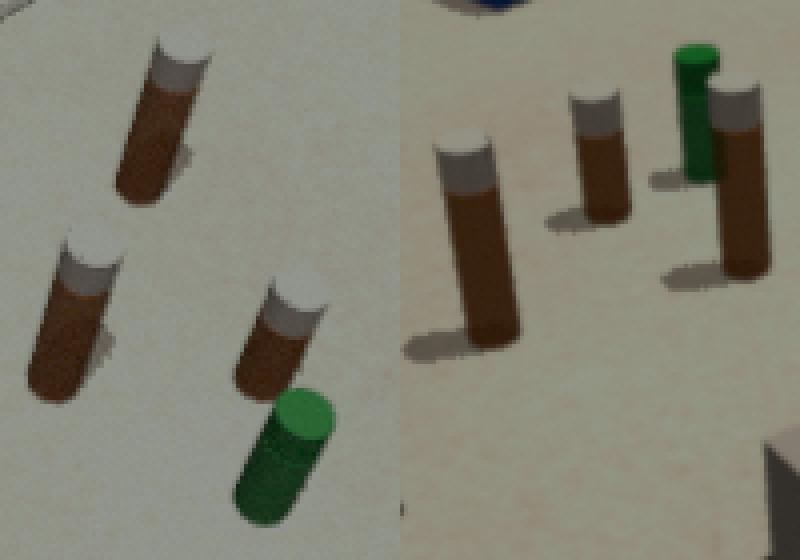

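View pics/c2.png

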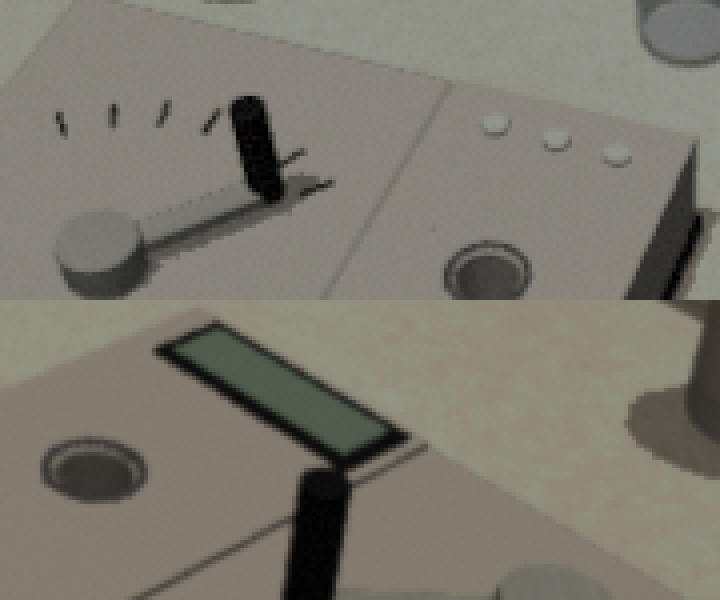

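Crop 1 confirms it: the short amber, white-capped vial has its cap top at scene (465,267) / side (244,198) and its bottom at scene (456,290). The green one next to it is the decoy. Crop 2 shows the rim at scene (262,228) / side (373.5,277.5), the post top at scene (202,186) / side (432,281), and the hub top at scene (165.5,219.5).

Run:
```python
from h import *
np.set_printoptions(precision=4,suppress=True)
def both(nm,ps,z):
    print(nm,[plane(n,p,z) for n,p in ps], 'tri',tri(ps))
both('short top',[('scene',(465.2,266.8)),('side',(243.8,198))],.07)
both('short bot',[('scene',(455.7,290.5)),('side',(247,228))],0)
both('tall1 top',[('scene',(390+185/4,195+45/4)),('side',(195+66/4,175+138/4))],.1)
both('tall2 top',[('scene',(390+95/4,195+248/4)),('side',(195+335/4,175+81/4))],.1)
both('green top',[('scene',(390+305/4,195+412/4)),('side',(195+297/4,175+53/4))],.1)
both('green top',[('scene',(390+305/4,195+412/4)),('side',(195+297/4,175+53/4))],.07)
both('rim',[('scene',(262,228)),('side',(373.5,277.5))],.07)
both('post',[('scene',(202,185.7)),('side',(431.7,280.8))],.132)
both('hub',[('scene',(165.5,219.5)),('side',(488.5,309))],.091)
# corners of the photometer top, scene
```

```text
short top [array([0.5153, 0.3418, 0.07  ]), array([0.5146, 0.3358, 0.07  ])] tri [0.5155 0.3412 0.0684]
short bot [array([0.5147, 0.3441, 0.    ]), array([0.5162, 0.342 , 0.    ])] tri [0.5158 0.3435 0.    ]
tall1 top [array([0.4296, 0.269 , 0.1   ]), array([0.4296, 0.2661, 0.1   ])] tri [0.4298 0.2687 0.0993]
tall2 top [array([0.5524, 0.2594, 0.1   ]), array([0.5498, 0.2537, 0.1   ])] tri [0.5515 0.2589 0.0979]
green top [array([0.5968, 0.3492, 0.1   ]), array([0.5485, 0.2895, 0.1   ])] tri [0.5756 0.3528 0.0693]
green top [array([0.5747, 0.3536, 0.07  ]), array([0.5752, 0.3492, 0.07  ])] tri [0.5756 0.3528 0.0693]
rim [array([0.5672, 0.0006, 0.07  ]), array([ 0.5678, -0.0026,  0.07  ])] tri [ 0.5678 -0.0006  0.0693]
post [array([ 0.5681, -0.1052,  0.132 ]), array([ 0.5676, -0.1096,  0.132 ])] tri [ 0.568  -0.1072  0.1307]
hub [array([ 0.6283, -0.1478,  0.091 ]), array([ 0.6284, -0.1518,  0.091 ])] tri [ 0.6283 -0.15    0.0899]
```

Run:
```python
from h import *
from scipy.spatial.transform import Rotation as R
np.set_printoptions(precision=4,suppress=True)
o=telemetry.get_obs(); M=R.from_quat(o['tcp_rot']).as_matrix(); print(M, np.degrees(np.arctan2(M[1,2],M[0,2])), o['position'],o['joints'])
```

```text
[[-0.0003 -0.9714  0.2375]
 [-0.0009  0.2375  0.9714]
 [-1.      0.0001 -0.0009]] 76.2607536519499 [0.1484 0.6068 0.2003] [ 1.2355  0.4941  1.346   0.      1.3025 -0.0955]
```

The jaw axis is at 76°. That suits both the vial (clear of its neighbours) and the lever's travel, so no turns are needed.

Request:
{"fn": "step_arm", "kwargs": {
  "targets": [
    {"delta_pos":[2.3,-1.65,0],"dr":[0,0,0],"hand":6},
    {"delta_pos":[2.3,-1.65,0],"dr":[0,0,0],"hand":6},
    {"delta_pos":[2.3,-1.65,0],"dr":[0,0,0],"hand":6},
    {"delta_pos":[2.3,-1.65,0],"dr":[0,0,0],"hand":6},
    {"delta_pos":[2.3,-1.65,0],"dr":[0,0,0],"hand":6},
    {"delta_pos":[2.3,-1.65,0],"dr":[0,0,0],"hand":6},
    {"delta_pos":[2.3,-1.65,0],"dr":[0,0,0],"hand":6},
    {"delta_pos":[2.3,-1.65,0],"dr":[0,0,0],"hand":6}
  ]
}}

```text
clock: 0.82
position: [0.3333, 0.4741, 0.2006]
tcp_rot: [-0.437, 0.556, 0.437, 0.556]
force: [0.9, 0.3, -0.5]
grip_width: 0.06
```

Request:
{"fn": "step_arm", "kwargs": {
  "targets": [
    {"delta_pos":[2.3,-1.65,0],"dr":[0,0,0],"hand":5},
    {"delta_pos":[2.3,-1.65,0],"dr":[0,0,0],"hand":5},
    {"delta_pos":[2.3,-1.65,0],"dr":[0,0,0],"hand":5},
    {"delta_pos":[2.3,-1.65,0],"dr":[0,0,0],"hand":5},
    {"delta_pos":[2.3,-1.65,0],"dr":[0,0,0],"hand":5},
    {"delta_pos":[2.3,-1.65,0],"dr":[0,0,0],"hand":5},
    {"delta_pos":[2.3,-1.65,0],"dr":[0,0,0],"hand":5},
    {"delta_pos":[0,0,0],"dr":[0,0,0],"hand":5}
  ]
}}

```text
clock: 1.48
position: [0.4971, 0.3568, 0.2005]
tcp_rot: [-0.436, 0.557, 0.435, 0.557]
force: [0.1, -0.2, -0.2]
grip_width: 0.0501
```

Run:
```python
from h import *
print(telemetry.get_obs()['position'])
cv2.imwrite("pics/w1.png",optics.snapshot('wrist')[:,:,::-1])
print(proj('wrist',(.515,.342,.07)), plane('wrist',(320,300),.07))
```

```text
[0.49710618 0.3567753  0.20047913]
[308.03636214 238.65866804] [0.58074841 0.3373438  0.07      ]
```

View pics/w1.png

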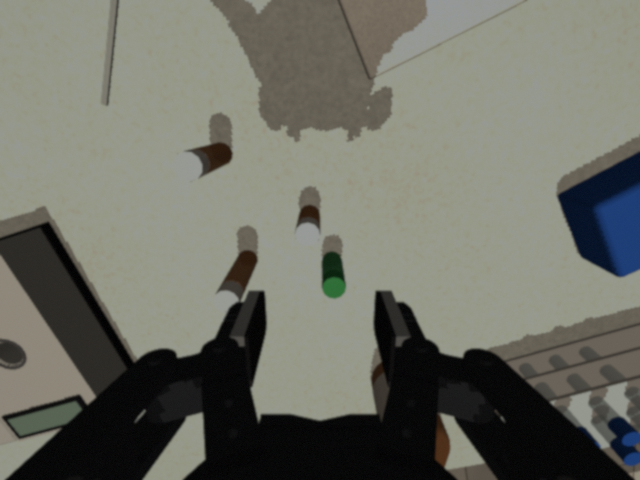

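Wrist view: short vial cap centre at about (308,232), green at (333,287), tall caps at (190,165) and (229,297).

Run:
```python
from h import *
im=cv2.imread('pics/w1.png'); h=cv2.cvtColor(im,cv2.COLOR_BGR2HSV)
c=cv2.resize(im[200:250,280:340],None,fx=10,fy=10,interpolation=0); cv2.imwrite('pics/w1c.png',c)
m=cv2.inRange(h,(0,0,185),(179,40,255)); k,l,s,ce=cv2.connectedComponentsWithStats(m)
for j in range(1,k):
    if 60<s[j,4]<2000: print(s[j],ce[j],plane('wrist',ce[j],.07),plane('wrist',ce[j],.1))
```

```text
(no output)
```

View pics/w1c.png

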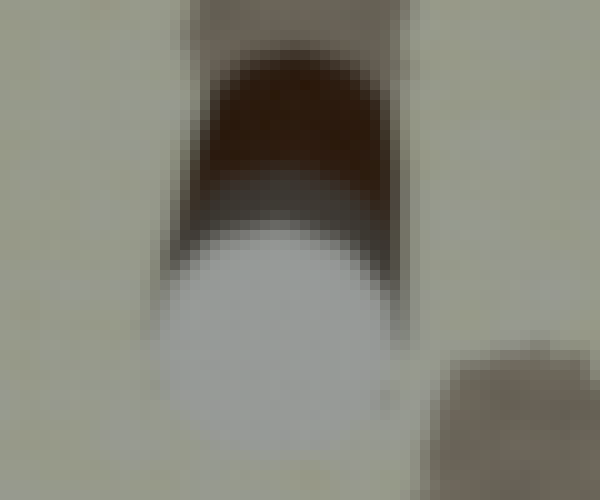

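Run:
```python
from h import *
print(plane('wrist',(307.7,234.2),.07))
print(plane('wrist',(333.5,287.5),.07))
```

```text
[0.51065313 0.34279895 0.07      ]
[0.57042283 0.35357684 0.07      ]
```

Request:
{"fn": "step_arm", "kwargs": {
  "targets": [
    {"delta_pos":[0.8,-0.75,0],"dr":[0,0,0],"hand":5},
    {"delta_pos":[0.8,-0.75,-1],"dr":[0,0,0],"hand":5},
    {"delta_pos":[0,0,-2.5],"dr":[0,0,0],"hand":5},
    {"delta_pos":[0,0,-2.5],"dr":[0,0,0],"hand":5},
    {"delta_pos":[0,0,-2.5],"dr":[0,0,0],"hand":5},
    {"delta_pos":[0,0,-2.2],"dr":[0,0,0],"hand":5},
    {"delta_pos":[0,0,0],"dr":[0,0,0],"hand":5},
    {"delta_pos":[0,0,0],"dr":[0,0,0],"hand":5}
  ]
}}

```text
clock: 2.2
position: [0.5087, 0.3442, 0.0929]
tcp_rot: [-0.437, 0.557, 0.437, 0.555]
force: [-0.6, -0.2, -0.2]
grip_width: 0.05
```

Run:
```python
from h import *
print(telemetry.get_obs()['position'])
a=optics.snapshot('wrist')[:,:,::-1];b=optics.snapshot('side')[120:290,140:340,::-1]
cv2.imwrite("pics/w2.png",np.hstack([cv2.resize(a[200:460,160:480],None,fx=1.25,fy=1.25),cv2.resize(b,(382,325))]))
```

```text
[0.5086925  0.34422388 0.09287217]
```

View pics/w2.png

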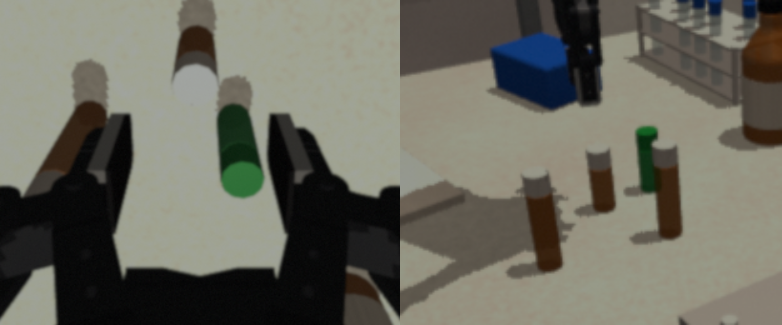

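Run:
```python
from h import *
p=telemetry.get_obs()['position']; 
for n in('wrist','side','scene'):
    print(n,[proj(n,p+[0,0,d]) for d in(0,.019,-.05)],proj(n,(.513,.342,.07)))
cv2.imwrite("pics/sc2.png",optics.snapshot('scene')[:,:,::-1]);cv2.imwrite("pics/si2.png",optics.snapshot('side')[:,:,::-1])
```

```text
wrist [array([319.62337563, 278.20578835]), array([319.67971786, 294.97768018]), array([319.51567719, 246.14624104])] [316.05313912 265.70074756]
side [array([238.25535517, 184.93805175]), array([237.11187555, 175.6340385 ]), array([241.13449249, 208.36438249])] [241.74869317 197.0069897 ]
scene [array([472.0392576 , 255.74902089]), array([475.49425575, 248.36989283]), array([463.57520159, 273.82641208])] [465.57449272 265.77168036]
```

View pics/si2.png

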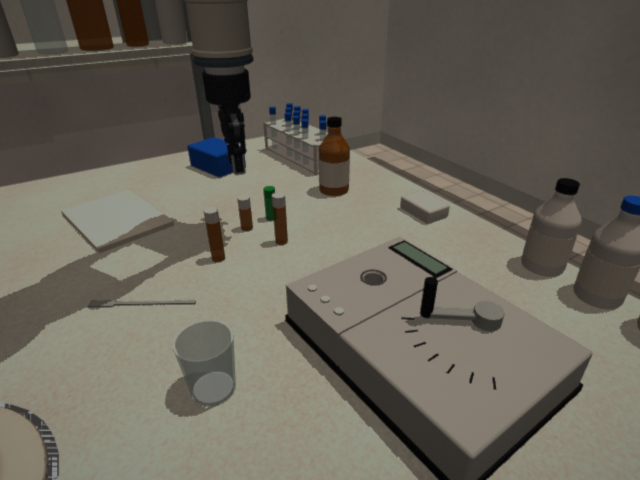

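View pics/sc2.png

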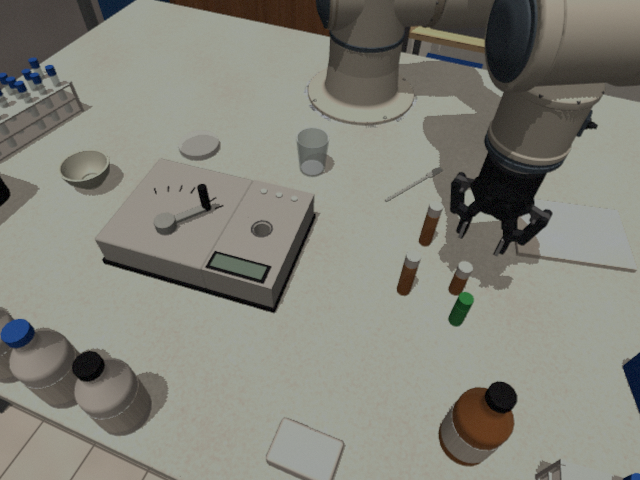

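Run:
```python
from h import *
a=cv2.imread('pics/sc2.png')[190:310,430:550];b=cv2.imread('pics/si2.png')[120:240,190:310]
cv2.imwrite('pics/c3.png',np.hstack([cv2.resize(i,(400,400),interpolation=cv2.INTER_CUBIC) for i in(a,b)]))
print(telemetry.get_obs()['position'],telemetry.get_obs()['clock'],tri([('scene',(482,242)),('side',(238,172))]))
```

```text
[0.51023842 0.3450988  0.09528242] 2.4 [0.50933432 0.34761283 0.124181  ]
```

View pics/c3.png

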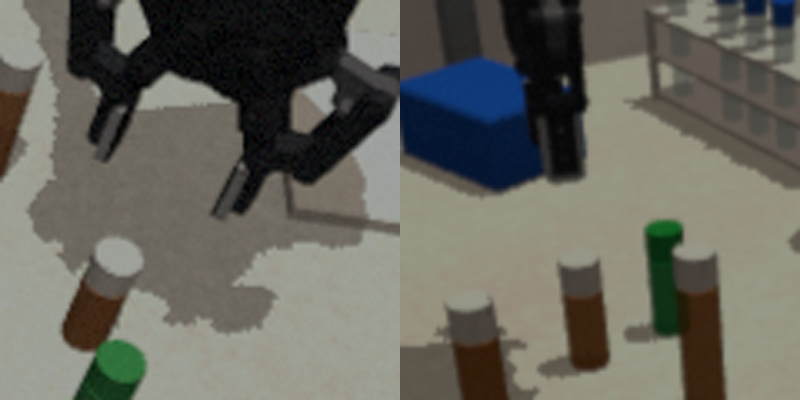

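Run:
```python
from h import *
np.set_printoptions(precision=4,suppress=True)
print(tri([('scene',(479,245.5)),('side',(239.5,174))]),plane('scene',(479,245.5),.1),plane('side',(239.5,174),.1))
for i in range(3):
    optics.snapshot('side'); o=telemetry.get_obs(); print(o['clock'],o['position'],o['force'],o['joint_velocities'])
```

```text
[0.5121 0.3459 0.1193] [0.4892 0.3513 0.1   ] [0.5284 0.3812 0.1   ]
2.45 [0.5101 0.345  0.0952] [0.2436 0.1929 0.664 ] [-0.0015  0.003   0.0056  0.0021 -0.0024  0.0023]
2.5 [0.51  0.345 0.095] [0.3931 0.1341 0.4002] [ 0.0002  0.004   0.006  -0.0002 -0.0036  0.0003]
2.55 [0.5099 0.3449 0.0947] [-0.0379 -1.1288 -0.036 ] [-0.0006  0.0078  0.0044 -0.0008 -0.0022  0.0004]
```

The fingertips triangulate about 20 mm above the reported TCP at this opening, since the pads sit back when open. I'll descend to TCP z ≈ 0.038 and look again after closing.

Request:
{"fn": "step_arm", "kwargs": {
  "targets": [
    {"delta_pos":[0.3,-0.25,-0.7],"dr":[0,0,0],"hand":5},
    {"delta_pos":[0,0,-1],"dr":[0,0,0],"hand":5},
    {"delta_pos":[0,0,-1],"dr":[0,0,0],"hand":5},
    {"delta_pos":[0,0,-1],"dr":[0,0,0],"hand":5},
    {"delta_pos":[0,0,-1],"dr":[0,0,0],"hand":5},
    {"delta_pos":[0,0,-0.8],"dr":[0,0,0],"hand":5},
    {"delta_pos":[0,0,0],"dr":[0,0,0],"hand":5},
    {"delta_pos":[0,0,0],"dr":[0,0,0],"hand":5}
  ]
}}

```text
clock: 3.22
position: [0.5121, 0.342, 0.0381]
tcp_rot: [-0.437, 0.557, 0.437, 0.556]
force: [-0.1, -0.2, 0.5]
grip_width: 0.0498
```

```bash
cat > look.py <<'E'
import sys
from h import *
# look.py out  n x0 y0 w h ...
o=telemetry.get_obs(); print(o['clock'],o['position'].round(4),o['force'].round(1),o['grip_width'])
out=sys.argv[1]; im=[]
for s in sys.argv[2:]:
    n,x,y,w,h=s.split(','); x,y,w,h=map(int,(x,y,w,h))
    a=optics.snapshot(n)[:,:,::-1]; cv2.imwrite(f'pics/{out}_{n}.png',a)
    a=a[y:y+h,x:x+w]; k=390/w; im.append(cv2.resize(a,None,fx=k,fy=k,interpolation=cv2.INTER_CUBIC))
H=max(i.shape[0] for i in im)
cv2.imwrite(f'pics/{out}.png',np.hstack([cv2.copyMakeBorder(i,0,H-i.shape[0],0,5,0) for i in im]))
E
python3 look.py l3 scene,410,200,130,130 side,180,130,130,130
```

```text
3.2167 [0.5121 0.342  0.0381] [-0.1 -0.2  0.5] 0.049849185817096284
```

View pics/l3.png

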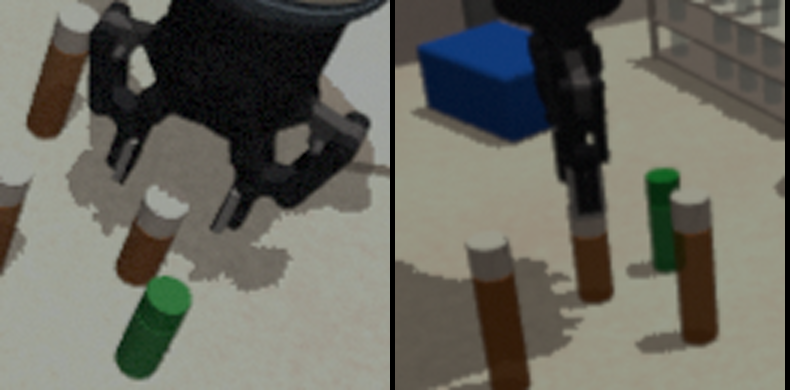

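The tips are at about z ≈ 0.06, at mid-cap (side crop (588,218)), and they straddle the cap. I'll go 10 mm lower, then close.

Request:
{"fn": "step_arm", "kwargs": {
  "targets": [
    {"delta_pos":[0.1,0,-0.5],"dr":[0,0,0],"hand":5},
    {"delta_pos":[0,0,-0.5],"dr":[0,0,0],"hand":5},
    {"delta_pos":[0,0,0],"dr":[0,0,0],"hand":3.5},
    {"delta_pos":[0,0,0],"dr":[0,0,0],"hand":2.7},
    {"delta_pos":[0,0,0],"dr":[0,0,0],"hand":2.2},
    {"delta_pos":[0,0,0],"dr":[0,0,0],"hand":1.5},
    {"delta_pos":[0,0,0],"dr":[0,0,0],"hand":1.5},
    {"delta_pos":[0,0,0],"dr":[0,0,0],"hand":1.5}
  ]
}}

```text
clock: 3.98
position: [0.5135, 0.3422, 0.0289]
tcp_rot: [-0.437, 0.556, 0.437, 0.556]
force: [-0.6, -0.5, 0.4]
grip_width: 0.0207
```

```bash
python3 look.py l4 scene,410,200,130,130 side,180,130,130,130
```

```text
3.9833 [0.5135 0.3422 0.0289] [-0.6 -0.5  0.4] 0.020716089904344454
```

View pics/l4.png

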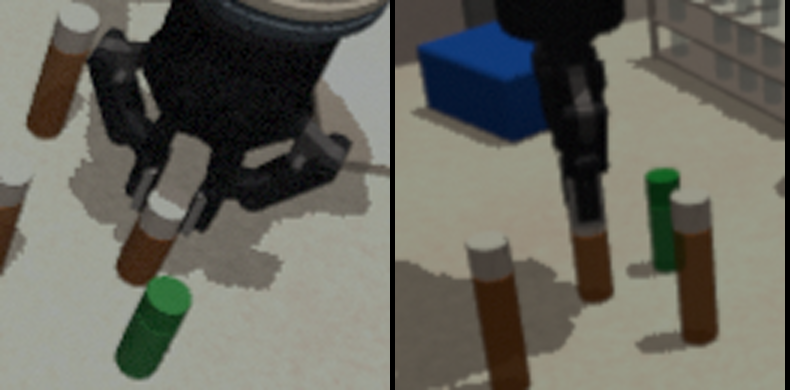

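Run:
```python
from h import *
print(tri([('scene',(467.3,272)),('side',(244.3,206))]))
a=cv2.imread('pics/l4_scene.png')[235:305,435:505];b=cv2.imread('pics/l4_side.png')[180:240,215:275]
cv2.imwrite('pics/c4.png',np.hstack([cv2.resize(i,(400,400),interpolation=cv2.INTER_CUBIC) for i in(a,b)]))
cv2.imwrite('pics/w4.png',optics.snapshot('wrist')[:,:,::-1]); print(telemetry.get_obs()['grip_width'])
```

```text
[0.51398956 0.34651819 0.05124139]
0.02158068973770802
```

View pics/c4.png

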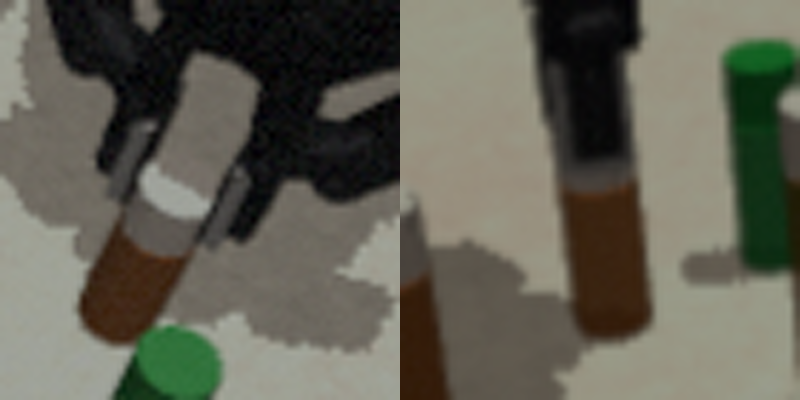

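View pics/w4.png

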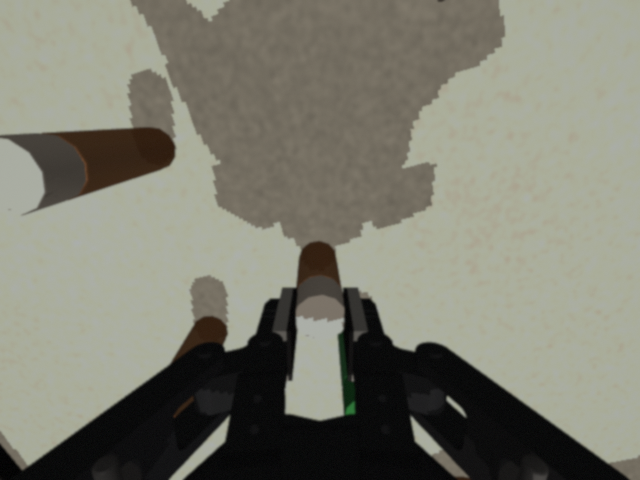

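The cap is held between the pads and the vial is upright. The tips triangulate to (0.514, 0.3465, 0.051). I'll lift 13 cm straight up, then go to a point short of the well.

Request:
{"fn": "step_arm", "kwargs": {
  "targets": [
    {"delta_pos":[0,0,1],"dr":[0,0,0],"hand":1.5},
    {"delta_pos":[0,0,1.7],"dr":[0,0,0],"hand":1.5},
    {"delta_pos":[0,0,2],"dr":[0,0,0],"hand":1.5},
    {"delta_pos":[0,0,2],"dr":[0,0,0],"hand":1.5},
    {"delta_pos":[0,0,2],"dr":[0,0,0],"hand":1.5},
    {"delta_pos":[0,0,2],"dr":[0,0,0],"hand":1.5},
    {"delta_pos":[0,0,1.8],"dr":[0,0,0],"hand":1.5},
    {"delta_pos":[0,0,0.5],"dr":[0,0,0],"hand":1.5}
  ]
}}

```text
clock: 4.8
position: [0.5146, 0.3428, 0.1623]
tcp_rot: [-0.437, 0.555, 0.436, 0.558]
force: [0.7, -0.2, -0.4]
grip_width: 0.0209
```

```bash
python3 look.py l5 scene,400,150,150,150 side,160,100,150,150
```

```text
4.8 [0.5146 0.3428 0.1623] [ 0.7 -0.2 -0.4] 0.02089127007359076
```

View pics/l5.png

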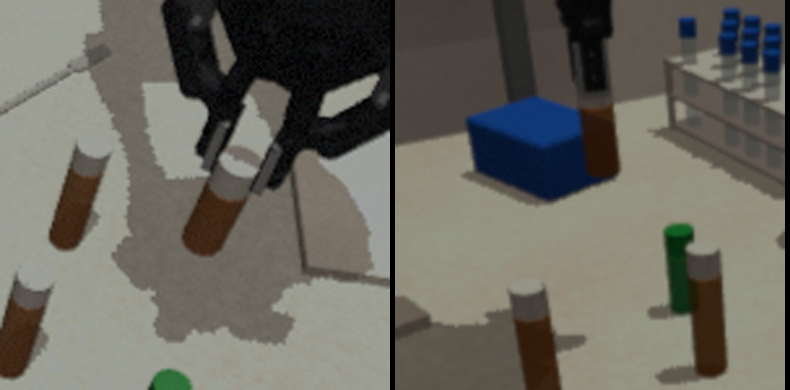

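Held upright, bottom at about z 0.13. Now over to the well.

Request:
{"fn": "step_arm", "kwargs": {
  "targets": [
    {"delta_pos":[0.3,-1.5,0],"dr":[0,0,0],"hand":1.5},
    {"delta_pos":[0.4,-2.8,0],"dr":[0,0,0],"hand":1.5},
    {"delta_pos":[0.4,-2.8,0],"dr":[0,0,0],"hand":1.5},
    {"delta_pos":[0.4,-2.8,0],"dr":[0,0,0],"hand":1.5},
    {"delta_pos":[0.4,-2.8,0],"dr":[0,0,0],"hand":1.5},
    {"delta_pos":[0.4,-2.8,0],"dr":[0,0,0],"hand":1.5},
    {"delta_pos":[0.4,-2.8,0],"dr":[0,0,0],"hand":1.5},
    {"delta_pos":[0.4,-2.8,0],"dr":[0,0,0],"hand":1.5}
  ]
}}

```text
clock: 5.57
position: [0.5436, 0.1291, 0.1575]
tcp_rot: [-0.436, 0.557, 0.437, 0.556]
force: [0.0, 0.7, -0.4]
grip_width: 0.0212
```

Request:
{"fn": "step_arm", "kwargs": {
  "targets": [
    {"delta_pos":[0.4,-2.8,0],"dr":[0,0,0],"hand":1.5},
    {"delta_pos":[0.4,-2.8,0],"dr":[0,0,0],"hand":1.5},
    {"delta_pos":[0.4,-2.8,0],"dr":[0,0,0],"hand":1.5},
    {"delta_pos":[0.4,-2.6,0],"dr":[0,0,0],"hand":1.5},
    {"delta_pos":[0.4,-2,0],"dr":[0,0,0],"hand":1.5},
    {"delta_pos":[0,0,-1],"dr":[0,0,0],"hand":1.5},
    {"delta_pos":[0,0,-1],"dr":[0,0,0],"hand":1.5},
    {"delta_pos":[0,0,0],"dr":[0,0,0],"hand":1.5}
  ]
}}

```text
clock: 6.23
position: [0.5624, 0.0013, 0.1359]
tcp_rot: [-0.435, 0.557, 0.438, 0.555]
force: [-0.6, -0.1, -0.3]
grip_width: 0.0207
```

```bash
python3 look.py l6 scene,200,120,130,130 side,310,170,130,130
```

```text
6.2333 [0.5624 0.0013 0.1359] [-0.6 -0.1 -0.3] 0.020681794934476066
```

View pics/l6.png

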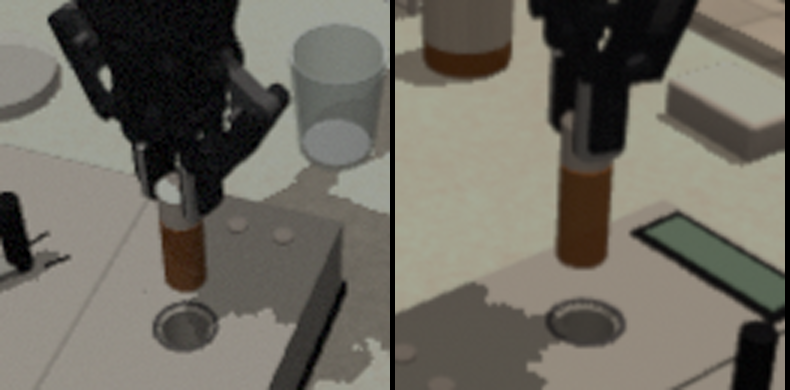

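The vial hangs upright over the well. The vial bottom is at scene crop (185,283) and the well at (185,327); in the side view they are at (580,262) and (586,322). Next I'll measure the offset with the same method in both cameras, and calibrate that method on the tall vials.

```bash
cat > axis.py <<'E'
from h import *
from scipy.optimize import least_squares
def comps(img,lo,hi,roi,amin):
    x0,y0,w,h=roi; hs=cv2.cvtColor(img,cv2.COLOR_BGR2HSV)[y0:y0+h,x0:x0+w]
    m=cv2.morphologyEx(cv2.inRange(hs,lo,hi),cv2.MORPH_CLOSE,np.ones((3,3)))
    k,l,s,c=cv2.connectedComponentsWithStats(m)
    j=max(range(1,k),key=lambda j:s[j,4]); return c[j]+[x0,y0],s[j]+[x0,y0,0,0,0]
def axis(cs,r=.012):
    def f(X):
        e=[]
        for n,c in cs:
            o,_=ray(n,(0,0)); u=(o-X)*[1,1,0]; u/=np.linalg.norm(u); e+=list(proj(n,X+u*r*np.pi/4)-c)
        return e
    s=least_squares(f,[.55,.1,.1]); return s.x,s.fun
E
python3 - <<'E'
from axis import *
np.set_printoptions(precision=4,suppress=True)
A=((2,110,30),(18,255,255))
i0=cv2.imread('pics/scene0.png');j0=cv2.imread('pics/side0.png')
for r1,r2 in (((445,265,30,35),(235,205,20,35)),((415,205,30,45),(200,215,25,50)),((390,255,30,45),(272,200,20,45))):
    a=comps(i0,*A,r1,50);b=comps(j0,*A,r2,50); print(a,b,axis([('scene',a[0]),('side',b[0])]))
i=cv2.imread('pics/l6_scene.png');j=cv2.imread('pics/l6_side.png')
a=comps(i,*A,(245,180,30,45),50);b=comps(j,*A,(355,215,35,50),50);print(a,b,axis([('scene',a[0]),('side',b[0])]))
# rim outer ring
for n,im,roi in(('scene',i,(245,215,34,28)),('side',j,(355,263,40,28))):
    x,y,w,h=roi; g=cv2.cvtColor(im[y:y+h,x:x+w],cv2.COLOR_BGR2GRAY); cv2.imwrite(f'pics/rim_{n}.png',cv2.resize(g,None,fx=10,fy=10,interpolation=0))
E
cd pics; python3 -c "
import cv2,numpy as np
a=cv2.imread('rim_scene.png');b=cv2.imread('rim_side.png');cv2.imwrite('rim.png',np.hstack([a,b]))"
```

```text
(array([456.6606, 285.0724]), array([449, 275,  18,  20, 221])) (array([245.5325, 219.0693]), array([239, 208,  13,  23, 231])) (array([0.5145, 0.3416, 0.0268]), array([-0.2649,  0.2207, -0.339 , -0.2127]))
(array([427.7321, 230.2649]), array([419, 215,  20,  31, 336])) (array([215.5753, 241.6062]), array([207, 221,  18,  41, 485])) (array([0.4274, 0.2674, 0.0424]), array([-0.2972,  0.2617, -0.315 , -0.2088]))
(array([405.7853, 280.1271]), array([397, 265,  20,  30, 354])) (array([280.5942, 226.3272]), array([275, 206,  12,  39, 382])) (array([0.5489, 0.2571, 0.0411]), array([-0.7496,  0.5319, -0.8988, -0.4837]))
(array([260.8605, 205.3876]), array([254, 195,  14,  22, 258])) (array([372.4405, 241.8016]), array([364, 225,  18,  34, 504])) (array([0.5651, 0.0016, 0.1346]), array([-0.0955,  0.0411, -0.0822, -0.0261]))
```

View pics/rim.png

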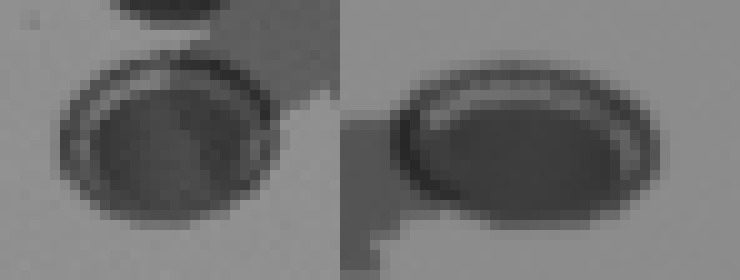

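Run:
```python
from h import *
np.set_printoptions(precision=4,suppress=True)
ps=[('scene',(261.0,228.15)),('side',(373.0,276.7))]
print([plane(n,p,.07) for n,p in ps],tri(ps),telemetry.get_obs()['position'])
```

```text
[array([ 0.5682, -0.0008,  0.07  ]), array([ 0.5684, -0.0007,  0.07  ])] [ 0.5683 -0.0008  0.0701] [0.5635 0.0019 0.1377]
```

The well rim is at (0.5683, −0.0008, 0.070), with both cameras agreeing. The vial axis is about 3 mm short in x and 2.5 mm off in y. I'll correct that, drop to just above the mouth and re-measure.

Request:
{"fn": "step_arm", "kwargs": {
  "targets": [
    {"delta_pos":[0.2,-0.3,-0.5],"dr":[0,0,0],"hand":1.5},
    {"delta_pos":[0,0,-0.8],"dr":[0,0,0],"hand":1.5},
    {"delta_pos":[0,0,-0.8],"dr":[0,0,0],"hand":1.5},
    {"delta_pos":[0,0,-0.7],"dr":[0,0,0],"hand":1.5},
    {"delta_pos":[0,0,0],"dr":[0,0,0],"hand":1.5},
    {"delta_pos":[0,0,0],"dr":[0,0,0],"hand":1.5},
    {"delta_pos":[0,0,0],"dr":[0,0,0],"hand":1.5},
    {"delta_pos":[0,0,0],"dr":[0,0,0],"hand":1.5}
  ]
}}

```text
clock: 7.0
position: [0.5667, -0.0019, 0.1111]
tcp_rot: [-0.437, 0.556, 0.436, 0.556]
force: [0.3, 0.1, -0.8]
grip_width: 0.0212
```

```bash
python3 look.py l7 scene,200,120,130,130 side,310,170,130,130
cat > m.py <<'E'
import sys
from axis import *
np.set_printoptions(precision=4,suppress=True)
A=((2,110,30),(18,255,255)); t=sys.argv[1]
a=comps(cv2.imread(f'pics/{t}_scene.png'),*A,(240,180,40,60),50);b=comps(cv2.imread(f'pics/{t}_side.png'),*A,(350,215,45,75),50);print(a,b,axis([('scene',a[0]),('side',b[0])]))
print(telemetry.get_obs()['position'])
E
python3 m.py l7
```

```text
7.0 [ 0.5667 -0.0019  0.1111] [ 0.3  0.1 -0.8] 0.02122360401884264
(array([259.1786, 217.123 ]), array([252, 207,  15,  22, 252])) (array([375.2243, 258.6541]), array([367, 242,  18,  34, 477])) (array([ 0.5687, -0.0022,  0.1084]), array([-0.2267,  0.0928, -0.1941, -0.0584]))
[ 0.5666 -0.0019  0.1111]
```

View pics/l7.png

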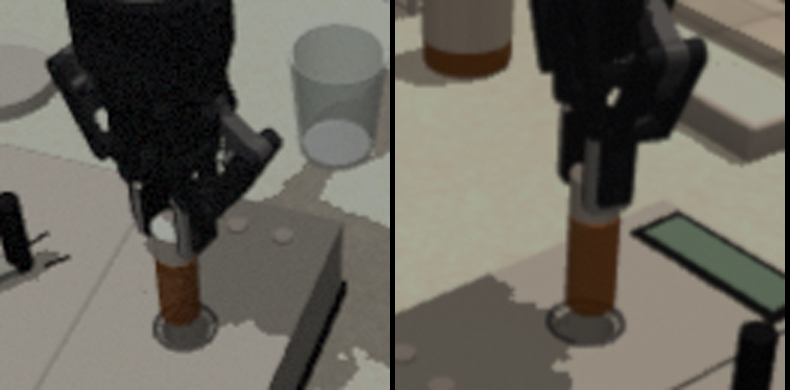

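Request:
{"fn": "step_arm", "kwargs": {
  "targets": [
    {"delta_pos":[-0.05,0.13,0],"dr":[0,0,0],"hand":1.5},
    {"delta_pos":[0,0,-0.4],"dr":[0,0,0],"hand":1.5},
    {"delta_pos":[0,0,-0.4],"dr":[0,0,0],"hand":1.5},
    {"delta_pos":[0,0,-0.4],"dr":[0,0,0],"hand":1.5},
    {"delta_pos":[0,0,-0.4],"dr":[0,0,0],"hand":1.5},
    {"delta_pos":[0,0,-0.4],"dr":[0,0,0],"hand":1.5},
    {"delta_pos":[0,0,0],"dr":[0,0,0],"hand":1.5},
    {"delta_pos":[0,0,0],"dr":[0,0,0],"hand":1.5}
  ]
}}

```text
clock: 7.77
position: [0.5657, -0.0006, 0.0904]
tcp_rot: [-0.436, 0.556, 0.437, 0.556]
force: [-0.3, -0.2, -0.1]
grip_width: 0.0208
```

```bash
python3 look.py l8 scene,200,120,130,130 side,310,170,130,130
```

```text
7.7667 [ 0.5657 -0.0006  0.0904] [-0.3 -0.2 -0.1] 0.020819724652530888
```

View pics/l8.png

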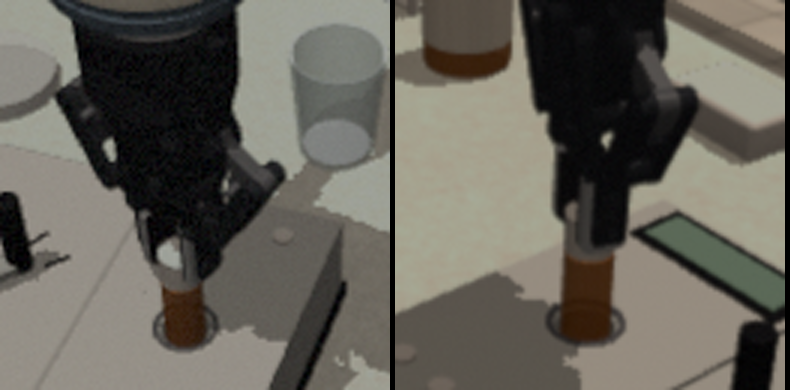

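It is in the mouth (bottom at about 0.062) with no contact force. I'll go on down.

Request:
{"fn": "step_arm", "kwargs": {
  "targets": [
    {"delta_pos":[0,0,-0.5],"dr":[0,0,0],"hand":1.5},
    {"delta_pos":[0,0,-0.5],"dr":[0,0,0],"hand":1.5},
    {"delta_pos":[0,0,-0.5],"dr":[0,0,0],"hand":1.5},
    {"delta_pos":[0,0,-0.5],"dr":[0,0,0],"hand":1.5},
    {"delta_pos":[0,0,-0.3],"dr":[0,0,0],"hand":1.5},
    {"delta_pos":[0,0,-0.2],"dr":[0,0,0],"hand":1.5},
    {"delta_pos":[0,0,0],"dr":[0,0,0],"hand":1.5},
    {"delta_pos":[0,0,0],"dr":[0,0,0],"hand":1.5}
  ]
}}

```text
clock: 8.53
position: [0.5659, -0.0006, 0.0657]
tcp_rot: [-0.437, 0.556, 0.437, 0.556]
force: [-0.8, -0.4, -1.1]
grip_width: 0.0207
```

```bash
python3 look.py l9 scene,200,120,130,130 side,310,170,130,130
```

```text
8.5333 [ 0.5659 -0.0006  0.0657] [-0.8 -0.4 -1.1] 0.02071535001478078
```

View pics/l9.png

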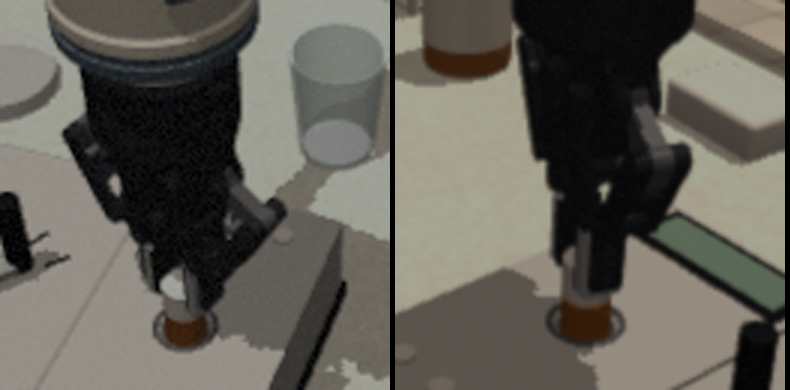

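Request:
{"fn": "step_arm", "kwargs": {
  "targets": [
    {"delta_pos":[0,0,-0.1],"dr":[0,0,0],"hand":1.5},
    {"delta_pos":[0,0,-0.1],"dr":[0,0,0],"hand":1.5},
    {"delta_pos":[0,0,-0.1],"dr":[0,0,0],"hand":1.5},
    {"delta_pos":[0,0,0],"dr":[0,0,0],"hand":1.5},
    {"delta_pos":[0,0,0],"dr":[0,0,0],"hand":1.5},
    {"delta_pos":[0,0,0],"dr":[0,0,0],"hand":1.5},
    {"delta_pos":[0,0,0],"dr":[0,0,0],"hand":1.5},
    {"delta_pos":[0,0,0],"dr":[0,0,0],"hand":1.5}
  ]
}}

```text
clock: 9.3
position: [0.566, -0.0006, 0.0629]
tcp_rot: [-0.437, 0.556, 0.437, 0.556]
force: [-0.2, -0.0, 2.7]
grip_width: 0.0211
```

Light floor contact (2.7 N) at the expected height. Releasing.

Request:
{"fn": "step_arm", "kwargs": {
  "targets": [
    {"delta_pos":[0,0,0],"dr":[0,0,0],"hand":2.3},
    {"delta_pos":[0,0,0],"dr":[0,0,0],"hand":2.7},
    {"delta_pos":[0,0,0],"dr":[0,0,0],"hand":3.3},
    {"delta_pos":[0,0,0],"dr":[0,0,0],"hand":4},
    {"delta_pos":[0,0,0],"dr":[0,0,0],"hand":4.5},
    {"delta_pos":[0,0,0],"dr":[0,0,0],"hand":4.5},
    {"delta_pos":[0,0,0],"dr":[0,0,0],"hand":4.5},
    {"delta_pos":[0,0,0],"dr":[0,0,0],"hand":4.5}
  ]
}}

```text
clock: 9.97
position: [0.5659, -0.0006, 0.0628]
tcp_rot: [-0.437, 0.556, 0.437, 0.556]
force: [-0.4, 0.6, -0.6]
grip_width: 0.045
```

Request:
{"fn": "step_arm", "kwargs": {
  "targets": [
    {"delta_pos":[0,0,0.5],"dr":[0,0,0],"hand":4.5},
    {"delta_pos":[0,0,1.5],"dr":[0,0,0],"hand":4.5},
    {"delta_pos":[0,0,2.5],"dr":[0,0,0],"hand":4.5},
    {"delta_pos":[0,0,2.5],"dr":[0,0,0],"hand":4.5},
    {"delta_pos":[0,0,2.5],"dr":[0,0,0],"hand":4.5},
    {"delta_pos":[0,0,1.5],"dr":[0,0,0],"hand":4.5},
    {"delta_pos":[0,0,0],"dr":[0,0,0],"hand":4.5},
    {"delta_pos":[0,0,0],"dr":[0,0,0],"hand":4.5}
  ]
}}

```text
clock: 10.63
position: [0.5663, -0.0006, 0.1737]
tcp_rot: [-0.437, 0.556, 0.436, 0.557]
force: [-0.9, 0.0, -0.4]
grip_width: 0.0449
```

```bash
python3 look.py l10 scene,200,120,130,130 side,310,170,130,130
```

```text
10.6333 [ 0.5663 -0.0006  0.1737] [-0.9  0.  -0.4] 0.04490238293263059
```

View pics/l10.png

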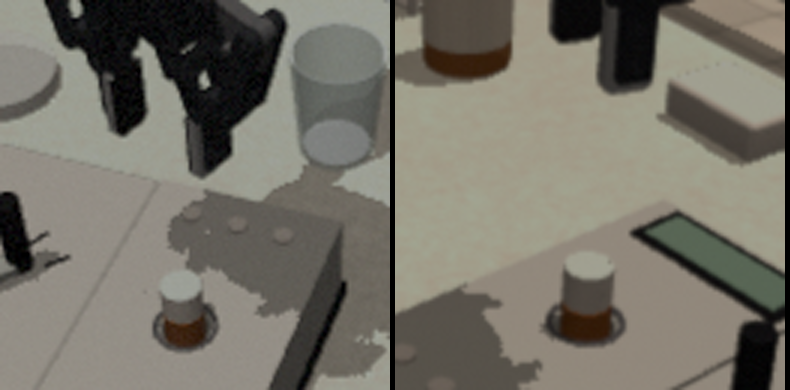

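Run:
```python
from h import *
np.set_printoptions(precision=4,suppress=True)
print(tri([('scene',(260,215)),('side',(374,257.3))]))
h=tri([('scene',(165.0,219.0)),('side',(488,308.5))]);p=tri([('scene',(201.5,185.2)),('side',(431.2,280.3))]);print('hub',h,'post',p, np.linalg.norm((p-h)[:2]))
a=cv2.imread('pics/l10_scene.png')[170:240,145:225];b=cv2.imread('pics/l10_side.png')[265:335,420:510]
cv2.imwrite('pics/c10.png',np.vstack([cv2.resize(a,None,fx=4,fy=4),cv2.copyMakeBorder(cv2.resize(b,None,fx=4,fy=4),0,0,0,0,0)][:1])) 
cv2.imwrite('pics/c10.png',np.hstack([cv2.resize(i,(400,350),interpolation=0) for i in(a,b)]))
w=np.array([.5683,-.0008])
for name,v in(('rest',(-7,-106)),('piv',(50,-155)),('c4',(-23,-174))):
    for yaw in(3.9,4.3):
        t=np.radians(yaw);R=np.array([[np.cos(t),-np.sin(t)],[np.sin(t),np.cos(t)]]);print(name,yaw,w+R@np.array(v)/1000)
```

```text
[ 0.5679 -0.0003  0.1035]
hub [ 0.628  -0.1501  0.0909] post [ 0.5676 -0.1075  0.1316] 0.07388875777746408
rest 3.9 [ 0.5685 -0.107 ]
rest 4.3 [ 0.5693 -0.107 ]
piv 3.9 [ 0.6287 -0.152 ]
piv 4.3 [ 0.6298 -0.1516]
c4 3.9 [ 0.5572 -0.176 ]
c4 4.3 [ 0.5584 -0.176 ]
```

View pics/c10.png

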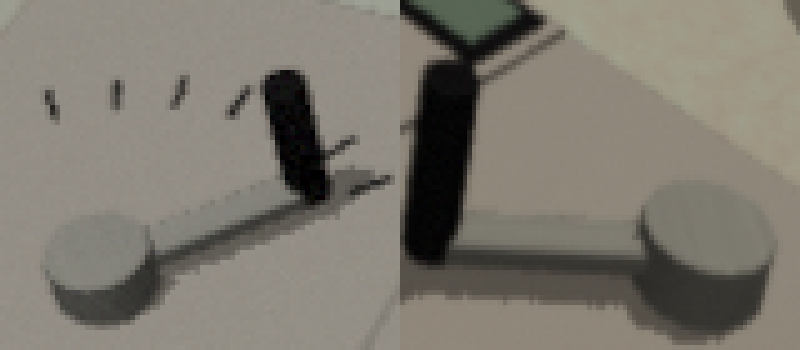

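The vial is seated: cap top at (0.568, −0.000, 0.1035) against an expected 0.104. Next, move over the post, which I estimate at (0.568, −0.107).

Request:
{"fn": "step_arm", "kwargs": {
  "targets": [
    {"delta_pos":[0,-1.2,0],"dr":[0,0,0],"hand":4.5},
    {"delta_pos":[0,-2,0],"dr":[0,0,0],"hand":4.5},
    {"delta_pos":[0,-2.4,0],"dr":[0,0,0],"hand":4.5},
    {"delta_pos":[0,-2.4,0],"dr":[0,0,0],"hand":4.5},
    {"delta_pos":[0.1,-1.6,0],"dr":[0,0,0],"hand":4.5},
    {"delta_pos":[0,-1,0],"dr":[0,0,0],"hand":4.5},
    {"delta_pos":[0,0,-1],"dr":[0,0,0],"hand":4.5},
    {"delta_pos":[0,0,-1],"dr":[0,0,0],"hand":4.5}
  ]
}}

```text
clock: 11.4
position: [0.5668, -0.1068, 0.1518]
tcp_rot: [-0.436, 0.556, 0.436, 0.556]
force: [-1.1, -0.1, -0.1]
grip_width: 0.0449
```

```bash
python3 look.py l11 scene,130,90,150,150 side,360,170,150,150
```

```text
11.4 [ 0.5668 -0.1068  0.1518] [-1.1 -0.1 -0.1] 0.044899826864936994
```

View pics/l11.png

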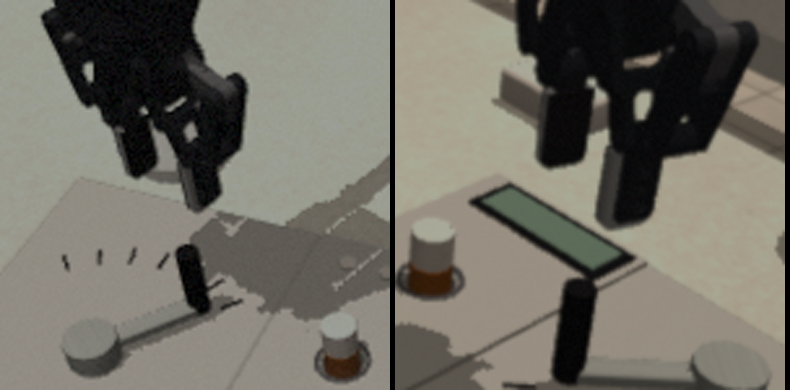

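Run:
```python
from h import *
print(tri([('scene',(196.2,163.5)),('side',(436.5,245))]),telemetry.get_obs()['position'])
```

```text
[ 0.56844105 -0.10691987  0.18023913] [ 0.56547146 -0.10547583  0.15034405]
```

The tips are centred over the post. Descend.

Request:
{"fn": "step_arm", "kwargs": {
  "targets": [
    {"delta_pos":[0.1,-0.1,-0.8],"dr":[0,0,0],"hand":4.5},
    {"delta_pos":[0,0,-1.2],"dr":[0,0,0],"hand":4.5},
    {"delta_pos":[0,0,-1.2],"dr":[0,0,0],"hand":4.5},
    {"delta_pos":[0,0,-1.2],"dr":[0,0,0],"hand":4.5},
    {"delta_pos":[0,0,-1.2],"dr":[0,0,0],"hand":4.5},
    {"delta_pos":[0,0,-0.9],"dr":[0,0,0],"hand":4.5},
    {"delta_pos":[0,0,-0.4],"dr":[0,0,0],"hand":4.5},
    {"delta_pos":[0,0,0],"dr":[0,0,0],"hand":4.5}
  ]
}}

```text
clock: 12.17
position: [0.5675, -0.1071, 0.0829]
tcp_rot: [-0.436, 0.556, 0.437, 0.556]
force: [0.4, 0.4, 0.3]
grip_width: 0.0449
```

```bash
python3 look.py l12 scene,130,120,130,130 side,360,200,150,150
```

```text
12.1667 [ 0.5675 -0.1071  0.0829] [0.4 0.4 0.3] 0.04493310565573173
```

View pics/l12.png

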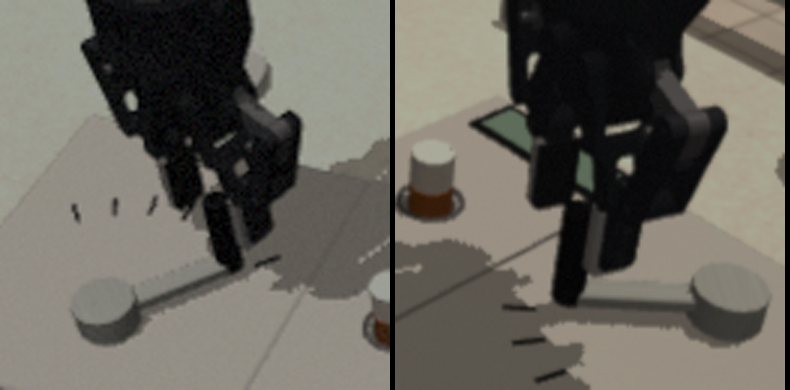

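The post stands between the fingers, with tips at about z 0.105, clear of the arm. Close.

Request:
{"fn": "step_arm", "kwargs": {
  "targets": [
    {"delta_pos":[0,0,0],"dr":[0,0,0],"hand":3.5},
    {"delta_pos":[0,0,0],"dr":[0,0,0],"hand":2.6},
    {"delta_pos":[0,0,0],"dr":[0,0,0],"hand":2},
    {"delta_pos":[0,0,0],"dr":[0,0,0],"hand":1.5},
    {"delta_pos":[0,0,0],"dr":[0,0,0],"hand":0.8},
    {"delta_pos":[0,0,0],"dr":[0,0,0],"hand":0.8},
    {"delta_pos":[0,0,0],"dr":[0,0,0],"hand":0.8},
    {"delta_pos":[0,0,0],"dr":[0,0,0],"hand":0.8}
  ]
}}

```text
clock: 12.93
position: [0.5682, -0.1074, 0.0843]
tcp_rot: [-0.437, 0.556, 0.436, 0.556]
force: [-1.6, 2.7, 7.1]
grip_width: 0.0132
```

```bash
python3 look.py l13 scene,130,120,130,130 side,360,200,150,150
python3 - <<'E'
import numpy as np
np.set_printoptions(precision=4,suppress=True)
p=np.array([.6284,-.1515]); r=.075
import math
a0=math.atan2(-6+55,-7-50)+math.radians(3.8)
for i in range(0,9):
    q=i*.12; print(q,p+r*np.array([math.cos(a0+q),math.sin(a0+q)]))
E
```

```text
12.9333 [ 0.5682 -0.1074  0.0843] [-1.6  2.7  7.1] 0.013181435301010876
0.0 [ 0.5684 -0.1065]
0.12 [ 0.5635 -0.114 ]
0.24 [ 0.5594 -0.122 ]
0.36 [ 0.5564 -0.1305]
0.48 [ 0.5544 -0.1393]
0.6 [ 0.5535 -0.1482]
0.72 [ 0.5536 -0.1572]
0.84 [ 0.5548 -0.1661]
0.96 [ 0.5571 -0.1748]
```

View pics/l13.png

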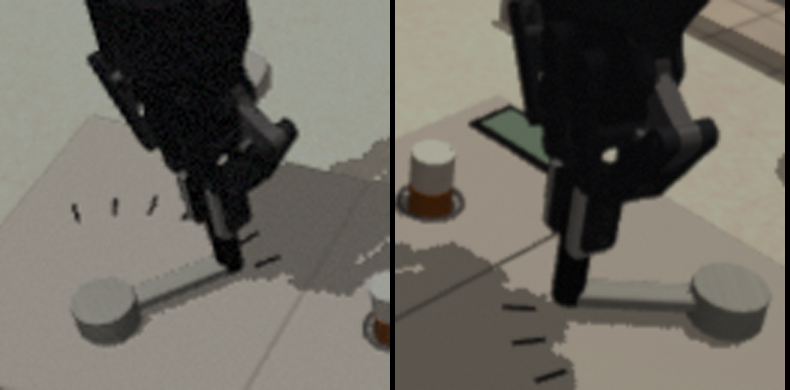

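The post is gripped (width 13 mm; readings run 3 mm low on the vial too). I'll follow the arc, with the first half to about 0.48 rad.

Request:
{"fn": "step_arm", "kwargs": {
  "targets": [
    {"delta_pos":[-0.24,-0.38,0],"dr":[0,0,0],"hand":0.8},
    {"delta_pos":[-0.25,-0.37,0],"dr":[0,0,0],"hand":0.8},
    {"delta_pos":[-0.2,-0.4,0],"dr":[0,0,0],"hand":0.8},
    {"delta_pos":[-0.2,-0.4,0],"dr":[0,0,0],"hand":0.8},
    {"delta_pos":[-0.15,-0.42,0],"dr":[0,0,0],"hand":0.8},
    {"delta_pos":[-0.15,-0.43,0],"dr":[0,0,0],"hand":0.8},
    {"delta_pos":[-0.1,-0.44,0],"dr":[0,0,0],"hand":0.8},
    {"delta_pos":[-0.1,-0.44,0],"dr":[0,0,0],"hand":0.8}
  ]
}}

```text
clock: 13.7
position: [0.5506, -0.1387, 0.0839]
tcp_rot: [-0.435, 0.557, 0.439, 0.555]
force: [-20.2, 7.9, 23.6]
grip_width: 0.0135
```

```bash
python3 look.py l14 scene,110,120,130,130 side,380,200,150,150
```

```text
13.7 [ 0.5506 -0.1387  0.0839] [-20.2   7.9  23.6] 0.013458740122830644
```

View pics/l14.png

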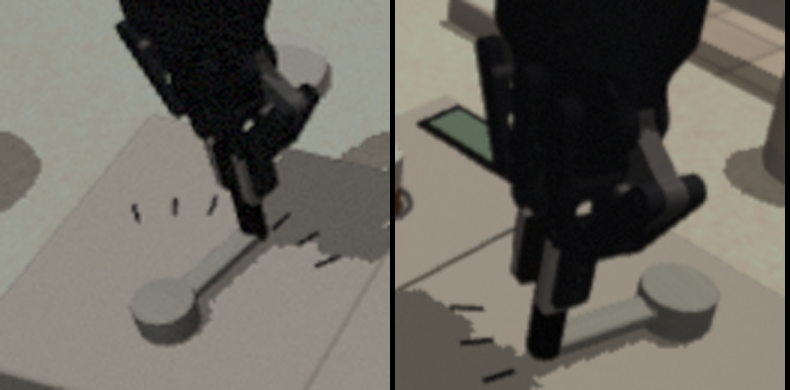

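The lever points at the second mark, about 0.48 rad. The side load (−20, 8, 24) N comes from commanding off the path by a few mm, so I'll relieve it before going on.

Request:
{"fn": "step_arm", "kwargs": {
  "targets": [
    {"delta_pos":[-0.1,0,0.1],"dr":[0,0,0],"hand":0.8},
    {"delta_pos":[-0.1,0,0.1],"dr":[0,0,0],"hand":0.8},
    {"delta_pos":[-0.1,0,0.1],"dr":[0,0,0],"hand":0.8},
    {"delta_pos":[0,0,0],"dr":[0,0,0],"hand":0.8},
    {"delta_pos":[0,0,0],"dr":[0,0,0],"hand":0.8},
    {"delta_pos":[0,0,0],"dr":[0,0,0],"hand":0.8},
    {"delta_pos":[0,0,0],"dr":[0,0,0],"hand":0.8},
    {"delta_pos":[0,0,0],"dr":[0,0,0],"hand":0.8}
  ]
}}

```text
clock: 14.47
position: [0.5507, -0.1395, 0.0852]
tcp_rot: [-0.436, 0.556, 0.437, 0.556]
force: [9.6, 4.6, -29.9]
grip_width: 0.0135
```

```bash
cat > ov.py <<'E'
import sys,math
from h import *
t=sys.argv[1]; q=float(sys.argv[2]); px,py,yaw=map(float,sys.argv[3:6])
a0=math.atan2(49,-57)+math.radians(yaw); ims=[]
def P(a,r,z): return (px+r*math.cos(a),py+r*math.sin(a),z)
for n,(x0,y0) in(('scene',(115,135)),('side',(400,230))):
    im=optics.snapshot(n)[:,:,::-1]; cv2.imwrite(f'pics/{t}_{n}.png',im)
    c=cv2.resize(im[y0:y0+130,x0:x0+130],None,fx=3,fy=3,interpolation=cv2.INTER_CUBIC)
    f=lambda X:tuple(int(v) for v in ((proj(n,X)-[x0,y0]+.5)*3).round())
    for k in range(7): cv2.line(c,f(P(a0+.24*k,89/1e3,.07)),f(P(a0+.24*k,.105,.07)),(0,0,255),1)
    b=a0+q; u=np.array([-math.sin(b),math.cos(b),0])*.007
    for s in(-1,1): cv2.line(c,f(np.array(P(b,.018,.086))+s*u),f(np.array(P(b,.066,.086))+s*u),(0,255,0),1)
    pts=np.array([f(P(i*.2,.018,.091)) for i in range(32)]); cv2.polylines(c,[pts],True,(255,0,0),1)
    ims.append(c)
cv2.imwrite(f'pics/{t}.png',np.hstack(ims)); o=telemetry.get_obs(); print(o['clock'],o['position'].round(4),o['force'].round(1))
E
python3 ov.py o1 0.48 .6284 -.1515 3.8
```

```text
14.5667 [ 0.5506 -0.1395  0.0852] [ 10.2   4.6 -29.5]
```

View pics/o1.png

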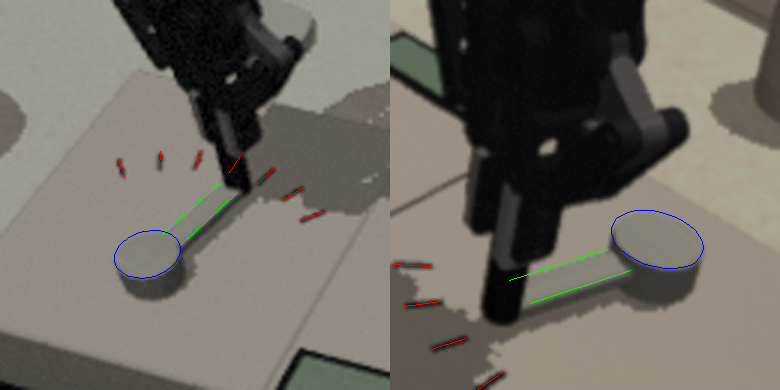

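The overlay matches: marks, hub and arm all line up, and the lever is at about 0.48. Continue to about 0.84.

Request:
{"fn": "step_arm", "kwargs": {
  "targets": [
    {"delta_pos":[0.05,-0.44,-0.1],"dr":[0,0,0],"hand":0.8},
    {"delta_pos":[0,-0.45,-0.07],"dr":[0,0,0],"hand":0.8},
    {"delta_pos":[0,-0.45,0],"dr":[0,0,0],"hand":0.8},
    {"delta_pos":[0,-0.45,0],"dr":[0,0,0],"hand":0.8},
    {"delta_pos":[0.06,-0.44,0],"dr":[0,0,0],"hand":0.8},
    {"delta_pos":[0.06,-0.3,0],"dr":[0,0,0],"hand":0.8},
    {"delta_pos":[0,0,0],"dr":[0,0,0],"hand":0.8},
    {"delta_pos":[0,0,0],"dr":[0,0,0],"hand":0.8}
  ]
}}

```text
clock: 15.23
position: [0.5484, -0.1642, 0.0843]
tcp_rot: [-0.434, 0.558, 0.439, 0.555]
force: [-20.6, 6.9, 10.4]
grip_width: 0.0132
```

```bash
python3 ov.py o2 0.82 .6284 -.1515 3.8
```

```text
15.3333 [ 0.5484 -0.164   0.0843] [-21.3   6.6  10.8]
```

View pics/o2.png

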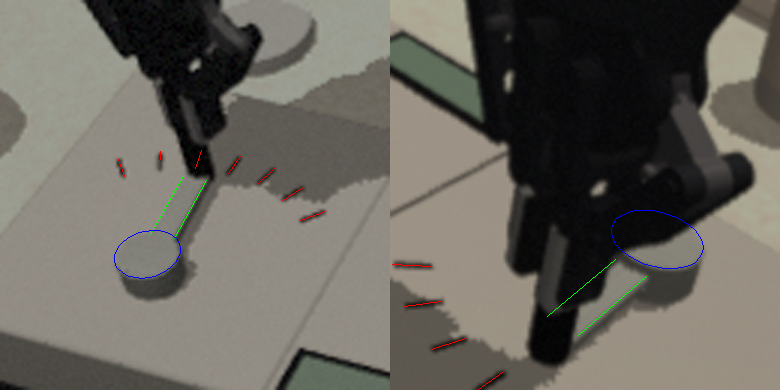

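Lever at about 0.81, short of the fourth mark. TCP y tracks the post y, so −1.05 cm more is needed.

Request:
{"fn": "step_arm", "kwargs": {
  "targets": [
    {"delta_pos":[0,-0.3,0],"dr":[0,0,0],"hand":0.8},
    {"delta_pos":[0.05,-0.3,0],"dr":[0,0,0],"hand":0.8},
    {"delta_pos":[0.05,-0.25,0],"dr":[0,0,0],"hand":0.8},
    {"delta_pos":[0,-0.15,0],"dr":[0,0,0],"hand":0.8},
    {"delta_pos":[0,0,0],"dr":[0,0,0],"hand":0.8},
    {"delta_pos":[0,0,0],"dr":[0,0,0],"hand":0.8},
    {"delta_pos":[0,0,0],"dr":[0,0,0],"hand":0.8},
    {"delta_pos":[0,0,0],"dr":[0,0,0],"hand":0.8}
  ]
}}

```text
clock: 16.0
position: [0.5498, -0.1751, 0.0844]
tcp_rot: [-0.435, 0.558, 0.439, 0.555]
force: [-20.6, -2.9, 6.9]
grip_width: 0.0134
```

```bash
python3 ov.py o3 0.96 .6284 -.1515 3.8
```

```text
16.1 [ 0.5498 -0.1752  0.0844] [-20.6  -3.9   7.8]
```

View pics/o3.png

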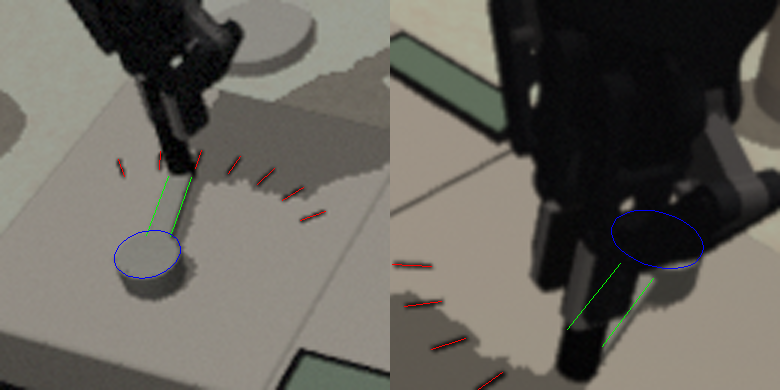

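Run:
```python
import math
from h import *
px,py,yaw=.6284,-.1515,3.8;a0=math.atan2(49,-57)+math.radians(yaw); out=[]
im=cv2.imread('pics/o3_scene.png'); x0,y0=155,180
for q in(None,.90,.96,1.02):
    c=cv2.resize(im[y0:y0+45,x0:x0+35],None,fx=11,fy=11,interpolation=cv2.INTER_CUBIC)
    if q:
        b=a0+q;u=np.array([-math.sin(b),math.cos(b),0])*.007
        for s in(-1,1):
            e=[tuple(int(v) for v in ((proj('scene',np.array([px+r*math.cos(b),py+r*math.sin(b),.086])+s*u)-[x0,y0]+.5)*11).round()) for r in(.018,.066)]
            cv2.line(c,*e,(0,255,0),1)
    out.append(c[:,:385])
cv2.imwrite('pics/z3.png',cv2.resize(np.hstack(out),(800,257)))
```

```text
(no output)
```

View pics/z3.png

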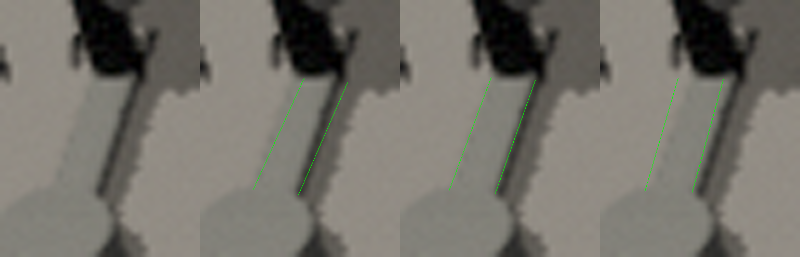

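The arm edges fit 0.95–0.96, which is the fourth click. I'll hold for one call to check that it is steady, and look at the vials once more.

Request:
{"fn": "step_arm", "kwargs": {
  "targets": [
    {"delta_pos":[0,0,0],"dr":[0,0,0],"hand":0.8},
    {"delta_pos":[0,0,0],"dr":[0,0,0],"hand":0.8},
    {"delta_pos":[0,0,0],"dr":[0,0,0],"hand":0.8},
    {"delta_pos":[0,0,0],"dr":[0,0,0],"hand":0.8},
    {"delta_pos":[0,0,0],"dr":[0,0,0],"hand":0.8},
    {"delta_pos":[0,0,0],"dr":[0,0,0],"hand":0.8},
    {"delta_pos":[0,0,0],"dr":[0,0,0],"hand":0.8},
    {"delta_pos":[0,0,0],"dr":[0,0,0],"hand":0.8}
  ]
}}

```text
clock: 16.77
position: [0.5498, -0.1751, 0.0844]
tcp_rot: [-0.435, 0.558, 0.439, 0.555]
force: [-20.6, -2.8, 7.2]
grip_width: 0.0131
```

```bash
python3 look.py l20 scene,0,0,640,480 side,0,0,640,480
python3 -c "
import cv2,numpy as np
a=cv2.imread('pics/l20_scene.png').astype(int);b=cv2.imread('pics/o3_scene.png').astype(int)
print(abs(a-b)[180:230,150:200].mean(), abs(a-b).mean())"
```

```text
16.7667 [ 0.5498 -0.1751  0.0844] [-20.6  -2.8   7.2] 0.013142719544064398
1.5366666666666666 1.3885167100694444
```

View pics/l20.png

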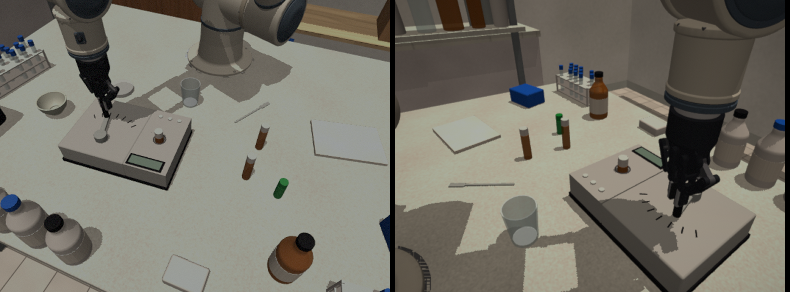

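Steady: the pose did not change over 0.7 s. The vial is seated in the well and both tall vials stand where they were. Handing in.

```bash
python3 -c "
from station import bot
print(bot.finish_job())"
```

```text
the job is handed in; nothing more can be done
None
```

The job is handed in, at about 17 s of the 58 s allowed; no verdict was reported. The short amber vial stands in the well, let go, and the gripper is still pinching the lever post on the fourth click.

- **Vial:** After release its cap top measured (0.568, −0.000, 0.1035) m. A fully seated vial should be at 0.104 m, and the well centre measured (0.568, −0.001) m.
- **Lever:** The arm's edges in the scene picture fit 0.95–0.96 rad, against 0.96 rad for the fourth click. The TCP pose did not change over a 0.7 s hold, and at no check did the lever read past 0.96 rad.
- **Tall vials:** Both look upright and in place in the last pictures. I checked this by eye and did not re-measure them.

**Readings that disagreed:**
- **Fingertips:** The visible fingertips were about 20–30 mm above the reported TCP, so I went by the pictures.
- **Grip width:** It read about 3 mm less than the true diameters of the vial and the post.
- **Side load at the post:** About 20 N stayed on the tool at the end, with the TCP about 7 mm nearer the robot than the post's modelled axis. It was constant, and below the 40 N and 120 N limits.

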